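# Open the clamped sample jar

## Task

Open the sample jar: its clamp knob has seized, so break it loose with a short firm twist anticlockwise and back it off until the screw's foot is out of the cup in the lid, then swing the bridge right aside. Lift the lid off by its boss and set it down gently, not dropped, flat and right way up on the floor of the steel tray, clear of the forceps; leave the bridge swung aside with its knob backed off, and the other things where they are.

Things in the scene. Friction and masses are not known exactly. Their poses are not given: they have to be found in the camera images.
- jar_axis (a point): Glass jar with vials in it, 107 mm over its metal rim, fixed on a grey base, an upright steel pillar (15 mm thick) each side, 78 mm from its axis. This point: jar axis at the rim's top, 100 mm above the worktop. z up, -y towards the pivot pillar, +y towards the hook pillar, +x (roughly away from the robot) the side to which the bridge swings open.
- knob_grip (a point): Black ribbed round clamp knob, 50 mm across, 30 mm tall, axis vertical, on the bridge 78 mm from its pivot; this point is on its axis half-way up, always 190 mm above the worktop. Can be gripped at any yaw, firmly (50 N or more). Turning it anticlockwise raises a steel spindle through it, 2.5 mm per rad; the spindle's sprung foot, 28 mm across, sits 3 mm deep in the lid's cup.
- clamp_knob (a joint): Angle of knob to bridge, rad: about 0 tight, grows anticlockwise from above (unscrewing), stop at 2.6. Seized: it sticks and slips, 0.5 to 1 N m at the start, fading until the foot lets go at about 0.5 rad; from there it turns freely (0.05 N m). It stays where left. The foot is out of the cup from 1.8 rad on; turn 2.2 or more before swinging the bridge.
- bridge_pivot (a point): Middle of the bridge's thickness on its vertical pivot axis (157 mm above the worktop), at the top of the pivot pillar. The bridge is a dark steel bar 26 mm wide, 12 mm thick and about 180 mm long. Frame: y along the bar towards its free end.
- bridge_end (a point): Middle of the tab at the free end of the bridge, 171 mm from the pivot, with the slot beside it that hooks round the hook pillar.
- bridge (a joint): Swing of the bridge about its pivot, rad: 0 closed across the lid; grows clockwise seen from above (free end to +x of the jar frame), stop 2.3. Light friction (0.2 N m), stays where left. Clears the lid from 1.2 on; 1.6 is comfortable. Blocked while the foot is in the cup. If it is swung by the gripped knob, turn the hand with the bridge, so that the knob is not turned.
- lid_boss (a point): Loose aluminium lid, 0.22 to 0.45 kg: plate 112 mm across, 11 mm thick; under it a plug 86 mm across, 8 mm deep, that sits in the jar's rim; on top a round boss to grip, 40 mm across, 21 mm tall, with a cup (31 mm wide, 3 mm deep) in its top. This point: boss axis, about half-way up, 30 mm above the plug's underside, 122 mm above the worktop when on the jar. z up.
- tray_floor (a point): Shallow steel tray, fixed, walls 16 mm high, inside 186 mm along its x, 246 mm along its y; its floor is 2 mm above the worktop. This point: middle of the tray, 3 mm above the worktop, z up. Forceps lie along the wall at x = +76 mm, parallel to y; the rest is empty. With the lid flat on the floor its lid_boss point is 32 mm above the worktop.
- forceps: Steel forceps, 115 x 15 x 9 mm, lying in the tray along one long wall; origin at the middle of their underside. Not to be disturbed.
- vial: Screw-cap vial, 34 mm across, 60 mm tall, standing behind the jar and tray; origin at its foot. Not to be disturbed.
- dropper: Dropper bottle, 33 mm across, 102 mm tall, standing behind the tray; origin at its foot. Not to be disturbed.
Not all that is in view belongs to the job. What is shaped like the part that bears lid_boss but brown, purple or red is not meant.

How it is judged:
By the outcome, as a careful person would: the job done as asked, in the order asked, and still so for the second after the job is handed in, with the robot touching nothing.
It also fails if it takes over 64 s, if anything falls off the work surface, if the arm or the gripper's body presses on something with over 40 N, if the wrist force passes 120 N, or if a joint passes its speed limit or range.

## Robot

A 6-joint arm with a two-finger parallel gripper is mounted at the origin on a cart in front of the work surface, level with it; the furniture and walls round the work are solid. World frame = base frame: x ahead of the robot, y to its left, z up, the work surface at z = 0. Lengths are in m, angles in rad, forces in N, time in s.
With the tool pointing down it reaches from about 0.35 to 0.85 m from the base axis. Payload 8.1 kg.
Tool frame: the origin (TCP) lies midway between the tips of the shut fingers; the grasp point (between the pads) lies robot.grasp_offset behind it (robot.grasp_offset is the distance from the TCP to the grasp point, in m); z points along the fingers, y is the direction in which the jaws open and shut (so a half turn about z gives the same grasp; the last joint's range is limited). The gripper opens to 93 mm and grips with 3 to 60 N. Pads are 15 mm wide; open, the fingers measure 128 mm over their backs; the gripper's body (75 mm by 188 mm) begins 65 mm behind the grasp point.
Start: joints at [1.204, 0.13, 1.488, -0, 1.523, -0.085], TCP at [0.167, 0.576, 0.219] pointing down, gripper open.
Joint ranges: [-2.96, 2.96], [-0.89, 2.26], [0.02, 2.5], [-1.34, 4.48], [0, 2.73], [-2.66, 2.66]. Speed limits (rad/s): [2.39, 2.39, 2.79, 3.14, 3.14, 3.14].

## Interface

Orientations are given as a rotation vector (axis times angle).
In Python, from plant import robot gives the robot as it stands.
- The arm moves only by the shell command python3 -m handwheel 'ROWS' [OPENING] [FORCE]. ROWS is text: rows parted by semicolons, each of 6 numbers parted by spaces: the shift along the world's x, y, z each as a share of 0.3 m, from -1 to 1, then the turn, a rotation vector about the world's x, y, z each as a share of 45 degrees, from -1 to 1. A call has 1 to 5 rows; each row is the pose to reach, as a shift and turn from the pose commanded when the call began; what a row does not reach only later rows make up. A row lasts 1/10 s, in which the tool goes at most 50 mm and 8.59 degrees, less where a joint would pass 70% of its speed; a pose out of reach is approached as far as the arm can. A call with a number of a shift or a turn outside -1 to 1 is refused whole. A call with a gripper value outside its range is refused whole. OPENING is the closure, from -1 (fully open) to 1 (shut), set as the call begins (- or left out, the last holds). The fingers move at their own pace and stop on an object; FORCE is the grip in N (left out, the last holds). Time passes only in rows, so rows that repeat a pose let the fingers close. It gives the time, the measured TCP pose, the force and the opening at its end, in the units of the state.
- robot.read_state(): the state, without advancing time (a new reading comes with each control period).
- robot.read_camera(name): name is "side" or "top" or "wrist"; returns (picture, depth): 400x640x3 uint8, red, green, blue; 400x640 float32, m along the optical axis (not along the pixel's ray), 0 where there is no reading.
- robot.camera_model(name): a dict with "camera_matrix" (3x3 intrinsics, pixels), "dist" ([k1, k2, p1, p2, k3] as OpenCV has them; the pictures are not rectified), "pose" (4x4, takes a point from camera to world coordinates); the wrist camera has in their place "tool_from_camera" (4x4, takes a point from camera to tool coordinates, whose origin is the TCP and whose axes are the flange's). Camera axes: x right, y down, z forward; pixel columns grow to the right and rows downward; lengths in m; the calibration is good to about 2 mm. A picture is of the moment at which its call begins: read the wrist's pose just before it. camera_model takes no time and is no camera call.
- robot.close_job(): hands the job in, once; it reports no verdict.
Trained networks look in the newest picture that a camera, given by its name, has taken for a name from the list of things; names that differ only in an ending like _2 or _b are one class to them, and where a whole thing is asked for, a point or a joint stands for the part that bears it (a point fixed in the world has none). Each returns a list of dicts, best first, with "conf" (0 to 1); they miss things now and then, are a little off and sometimes report something else, mostly with a low value. They report only what shows in the picture. A call takes as long as a camera call. They do not tell look-alikes from the thing itself.
- robot.look_for(camera, query): "rect" ([centre column, centre row, width, height] in pixels, round what is visible of it).
- robot.silhouettes(camera, query): "pixels" (400x640 bool, what is visible of it) and "rect" ([centre column, centre row, width, height] in pixels, round what is visible of it).
- robot.tip_of(camera, query): "at" ([row, column] in pixels: a listed point, or the origin of a listed thing).
The state is a dict: "t": time; "q": joint angles; "dq": joint speeds; "joint_torque": joint torques, N m; "tool_pos": TCP position; "orientation": TCP orientation; "force": force on the tool from outside, world axes, zero at the start; "wrist_torque": the same for the moment, N m; "opening": finger opening in m.
Only numpy, scipy, OpenCV 4.12 (cv2) and the standard library are available. Lean on these libraries where they do the work, as an engineer would, in place of code of your own. Each camera call takes 0.05 s, during which the arm holds its last target.

## Working session

There is one attempt and no reset: what is moved stays moved. The work goes in short steps, Python scripts to look and compute and a shell command to move; the robot and the scene stay as the last step left them, time stands still between calls to the robot, and variables do not carry over. Pictures are saved under pics/ and viewed, and the job is handed in when it is done.

```bash
ls; mkdir -p pics; python3 - <<'E'
from plant import robot
import cv2
s=robot.read_state(); print(s); print(robot.grasp_offset)
for c in ("top","side","wrist"):
    p,d=robot.read_camera(c); cv2.imwrite(f"pics/{c}0.png",p[:,:,::-1])
    m=robot.camera_model(c); print(c,m)
E
```

```text
pics
{'t': 0.0, 'q': array([ 1.20361947e+00,  1.31158737e-01,  1.48928675e+00,  8.63230009e-07,
        1.52298355e+00, -8.54221790e-02]), 'dq': array([-1.28181237e-03, -2.24370358e-04, -1.31816185e-03,  2.83618127e-04,
        2.05008774e-03, -2.02427067e-05]), 'joint_torque': array([-1.67145681e-04, -5.59815681e+01, -4.91773975e+01,  7.69777433e-02,
        3.48599965e-02, -9.57563475e-05]), 'tool_pos': array([0.16661073, 0.57581048, 0.21758479]), 'orientation': array([-4.41058646e-01, -3.11005945e+00,  2.81035707e-03]), 'force': array([-0.52621482,  0.35009018,  0.23066797]), 'wrist_torque': array([-0.04413922,  0.0663857 ,  0.00607989]), 'opening': 0.09280992082495491}
0.0188
top {'camera_matrix': array([[423.72461398,   0.        , 320.863577  ],
       [  0.        , 423.72461398, 197.14080481],
       [  0.        ,   0.        ,   1.        ]]), 'dist': array([-0.10850469,  0.        ,  0.        ,  0.        ,  0.        ]), 'pose': array([[-0.02054864, -0.98031283,  0.19637848,  0.28694738],
       [-0.99969026,  0.02290477,  0.00973406,  0.00526004],
       [-0.01404043, -
[... 538 characters left out ...]
  0.7675224 ],
       [ 0.        ,  0.        ,  0.        ,  1.        ]])}
wrist {'camera_matrix': array([[312.76422957,   0.        , 318.3783759 ],
       [  0.        , 312.76422957, 200.78867361],
       [  0.        ,   0.        ,   1.        ]]), 'dist': array([-0.05334309,  0.        ,  0.        ,  0.        ,  0.        ]), 'tool_from_camera': array([[ 4.49806586e-04, -9.58056216e-01, -2.86579981e-01,
         7.93368600e-02],
       [ 9.99999692e-01,  2.46406393e-04,  7.45813684e-04,
         9.61144353e-04],
       [-6.43916296e-04, -2.86580228e-01,  9.58056031e-01,
        -1.66121249e-01],
       [ 0.00000000e+00,  0.00000000e+00,  0.00000000e+00,
         1.00000000e+00]])}
```

View pics/top0.png

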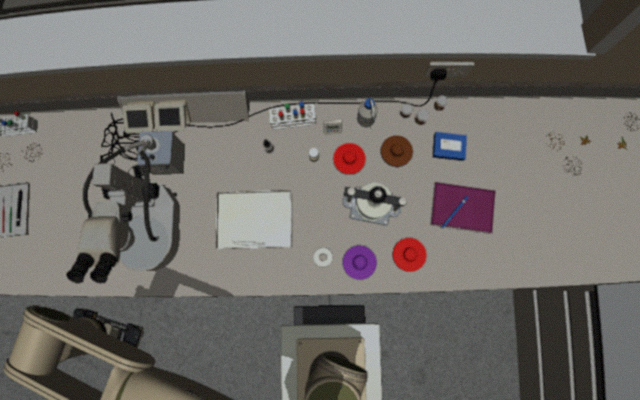

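View pics/side0.png

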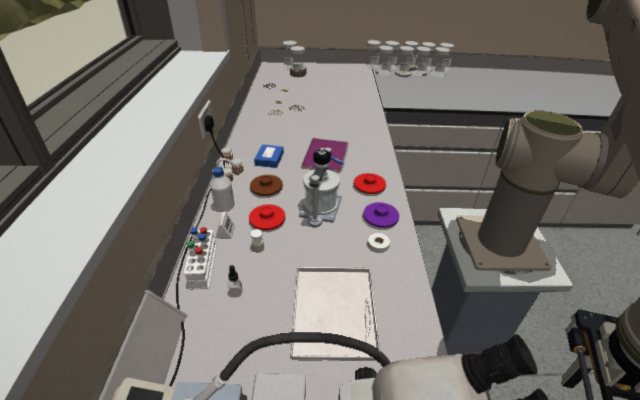

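```bash
cat > h.py <<'E'
from plant import robot
import cv2, numpy as np
from scipy.spatial.transform import Rotation as R
def ray(cam,col,row):
    m=robot.camera_model(cam)
    x=cv2.undistortPoints(np.array([[[col,row]]],float),m["camera_matrix"],m["dist"])[0,0]
    if "pose" in m: P=m["pose"]
    else:
        s=robot.read_state(); T=np.eye(4); T[:3,:3]=R.from_rotvec(s["orientation"]).as_matrix(); T[:3,3]=s["tool_pos"]
        P=T@m["tool_from_camera"]
    return P[:3,3], P[:3,:3]@np.array([x[0],x[1],1.])
def atz(cam,col,row,z):
    o,d=ray(cam,col,row); return o+d*(z-o[2])/d[2]
def proj(cam,p):
    m=robot.camera_model(cam)
    if "pose" in m: P=m["pose"]
    else:
        s=robot.read_state(); T=np.eye(4); T[:3,:3]=R.from_rotvec(s["orientation"]).as_matrix(); T[:3,3]=s["tool_pos"]
        P=T@m["tool_from_camera"]
    c=np.linalg.inv(P)@np.append(p,1)
    q,_=cv2.projectPoints(c[:3].reshape(1,3),np.zeros(3),np.zeros(3),m["camera_matrix"],m["dist"])
    return q.ravel()
def st():
    s=robot.read_state()
    M=R.from_rotvec(s["orientation"]).as_matrix()
    print("t %.2f"%s["t"],"tcp",s["tool_pos"].round(4),"jawyaw(deg) %.1f"%np.degrees(np.arctan2(M[1,1],M[0,1])),"zax",M[:,2].round(3),"F",s["force"].round(1),"M",s["wrist_torque"].round(2),"open %.4f"%s["opening"],"q",s["q"].round(3))
E
python3 - <<'E'
from h import *
st()
Z={"knob_grip":.19,"jar_axis":.1,"bridge_pivot":.157,"bridge_end":.157,"lid_boss":.122,"tray_floor":.003,"forceps":0.002,"vial":0,"dropper":0}
for c in ("top","side"):
    robot.read_camera(c)
    for k,z in Z.items():
        for r in robot.tip_of(c,k)[:3]:
            print(c,k,"%.2f"%r["conf"],np.round(r["at"]),atz(c,r["at"][1],r["at"][0],z).round(4))
print(robot.read_state()["t"])
E
```

```text
t 0.15 tcp [0.1667 0.576  0.2179] jawyaw(deg) 73.9 zax [-0.    -0.001 -1.   ] F [ 0.2  0.2 -0. ] M [0.03 0.   0.06] open 0.0931 q [ 1.204  0.131  1.489 -0.     1.523 -0.085]
top knob_grip 0.53 [197. 375.] [ 0.5263 -0.1418  0.19  ]
top jar_axis 0.58 [197. 374.] [ 0.5466 -0.149   0.1   ]
top bridge_pivot 0.69 [200. 402.] [ 0.5217 -0.2268  0.157 ]
top bridge_pivot 0.30 [149. 271.] [0.6919 0.1694 0.157 ]
top bridge_end 0.86 [186. 348.] [ 0.5686 -0.0644  0.157 ]
top lid_boss 0.92 [263. 360.] [ 0.3403 -0.0955  0.122 ]
top lid_boss 0.75 [255. 406.] [ 0.3604 -0.2359  0.122 ]
top lid_boss 0.71 [154. 348.] [ 0.6797 -0.0708  0.122 ]
top tray_floor 0.57 [219. 253.] [0.4999 0.2493 0.003 ]
top forceps 0.41 [240. 246.] [0.4297 0.2725 0.002 ]
top vial 0.66 [158. 315.] [0.7083 0.0366 0.    ]
top vial 0.52 [187. 346.] [ 0.6013 -0.0673  0.    ]
top dropper 0.53 [150. 271.] [0.742 0.189 0.   ]
side knob_grip 0.58 [155. 324.] [ 0.5301 -0.1568  0.19  ]
side jar_axis 0.78 [181. 319.] [ 0.5424 -0.1495  0.1   ]
side bridge_pivot 0.72 [152. 329.] [ 0.5125 -0.2302  0.157 ]
side bridge_end 0.95 [181. 314.] [ 0.5539 -0.0693  0.157 ]
side lid_boss 0.91 [208. 382.] [ 0.3679 -0.0013  0.122 ]
side lid_boss 0.75 [213. 266.] [0.6811 0.0312 0.122 ]
side lid_boss 0.68 [182. 372.] [ 0.3847 -0.1206  0.122 ]
side tray_floor 0.70 [314. 333.] [0.5002 0.2564 0.003 ]
side tray_floor 0.18 [152. 321.] [ 0.5374 -0.4786  0.003 ]
side forceps 0.63 [320. 367.] [0.42   0.2725 0.002 ]
side vial 0.59 [251. 259.] [ 0.7073  0.0538 -0.    ]
side dropper 0.91 [292. 236.] [0.7445 0.1981 0.    ]
1.15
```

```bash
python3 -m handwheel '.17 -.67 .4 0 0 -.91;.17 -.67 .4 0 0 -.91;.17 -.67 .4 0 0 -.91;.17 -.67 .4 0 0 -.91;.17 -.67 .4 0 0 -.91' -1 60
python3 -m handwheel '.43 -.67 0 0 0 -.91;.43 -.67 0 0 0 -.91;.43 -.67 0 0 0 -.91;.43 -.67 0 0 0 -.91;.43 -.67 0 0 0 -.91'
python3 -m handwheel '.33 -.67 0 0 0 -.91;.33 -.67 0 0 0 -.91;.33 -.67 0 0 0 -.91;.33 -.67 0 0 0 -.91;.33 -.67 0 0 0 -.91'
python3 -m handwheel '.2 -.43 -.1 0 0 -.91;.2 -.43 -.1 0 0 -.91;.2 -.43 -.1 0 0 -.91;.2 -.43 -.1 0 0 -.91;.2 -.43 -.1 0 0 -.91'
python3 - <<'E'
from h import *
st()
p,d=robot.read_camera("wrist"); cv2.imwrite("pics/w1.png",p[:,:,::-1])
for k,z in {"knob_grip":.19,"bridge_pivot":.157,"bridge_end":.157,"lid_boss":.122,"jar_axis":.1}.items():
    for r in robot.tip_of("wrist",k)[:2]:
        print(k,"%.2f"%r["conf"],np.round(r["at"]),atz("wrist",r["at"][1],r["at"][0],z).round(4))
E
```

```text
t: 1.65
tool_pos: [0.2181, 0.3736, 0.3404]
orientation: [1.51, 2.754, 0.003]
force: [1.4, 0.2, 0.3]
opening: 0.0932
t: 2.15
tool_pos: [0.3477, 0.172, 0.339]
orientation: [2.378, 2.051, 0.002]
force: [-0.6, 0.7, 0.6]
opening: 0.0929
t: 2.65
tool_pos: [0.4466, -0.0302, 0.3384]
orientation: [2.947, 1.087, -0.001]
force: [0.9, 0.7, -0.1]
opening: 0.0933
t: 3.15
tool_pos: [0.5056, -0.1571, 0.3073]
orientation: [-3.141, 0.012, 0.004]
force: [-0.2, -0.7, -0.3]
opening: 0.0929
t 3.15 tcp [ 0.5056 -0.1571  0.3073] jawyaw(deg) -90.4 zax [-0.002  0.001 -1.   ] F [-0.2 -0.7 -0.3] M [0.02 0.17 0.04] open 0.0929 q [-0.398 -0.078  1.541 -0.     1.682  1.18 ]
knob_grip 0.69 [164. 308.] [ 0.5372 -0.1459  0.19  ]
bridge_pivot 0.79 [172. 384.] [ 0.5235 -0.2224  0.157 ]
bridge_end 0.80 [144. 218.] [ 0.5515 -0.0528  0.157 ]
lid_boss 0.77 [251. 390.] [ 0.4165 -0.2435  0.122 ]
lid_boss 0.56 [ 12. 256.] [ 0.6812 -0.0907  0.122 ]
```

View pics/w1.png

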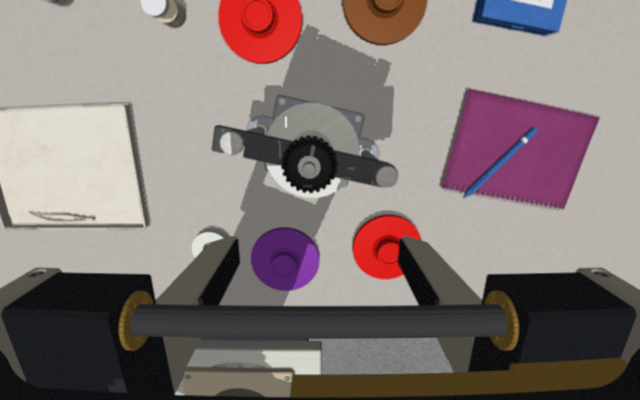

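```bash
python3 - <<'E'
from h import *
p,d=robot.read_camera("wrist")
m=robot.camera_model("wrist"); s=robot.read_state()
T=np.eye(4); T[:3,:3]=R.from_rotvec(s["orientation"]).as_matrix(); T[:3,3]=s["tool_pos"]
P=T@m["tool_from_camera"]
v,u=np.mgrid[:400,:640]
xy=cv2.undistortPoints(np.stack([u,v],-1).reshape(-1,1,2).astype(float),m["camera_matrix"],m["dist"]).reshape(400,640,2)
W=np.concatenate([xy*d[...,None],d[...,None]],-1)@P[:3,:3].T+P[:3,3]
z=W[...,2]
box=(u>200)&(u<420)&(v>100)&(v<230)&(d>0)
for lo,hi in ((.197,.225),(.145,.17)):
    q=W[box&(z>lo)&(z<hi)]
    print(len(q),q.mean(0).round(4),q.min(0).round(4),q.max(0).round(4))
    c,(w,h),a=cv2.minAreaRect((q[:,:2]*1000).astype(np.float32)); print(c,w,h,a)
q=W[box&(z>.145)&(z<.17)][:,:2]
L=cv2.fitLine(q.astype(np.float32),cv2.DIST_HUBER,0,.01,.01).ravel(); print(L,np.degrees(np.arctan2(L[1],L[0])))
E
```

```text
2343 [ 0.5387 -0.1481  0.2047] [ 0.5127 -0.1727  0.1971] [ 0.5622 -0.1228  0.2191]
(537.452392578125, -147.76234436035156) 49.843135833740234 49.4464225769043 89.7642822265625
2879 [ 0.5403 -0.1412  0.1632] [ 0.508  -0.2356  0.1455] [ 0.5705 -0.0497  0.17  ]
(543.0647583007812, -144.59747314453125) 188.26803588867188 36.462791442871094 77.47756958007812
[ 0.22137094  0.9751897   0.54030997 -0.1412303 ] 77.21043
```

```bash
python3 -m handwheel '.107 .03 -.2 0 0 0;.107 .03 -.2 0 0 0;.107 .03 -.2 0 0 0;.107 .03 -.2 0 0 0'
python3 - <<'E'
from h import *
st()
E
```

```text
t: 3.9
tool_pos: [0.5375, -0.1465, 0.2489]
orientation: [-3.141, -0.003, 0.002]
force: [0.3, -0.4, 0.4]
opening: 0.0932
t 3.90 tcp [ 0.5375 -0.1465  0.2489] jawyaw(deg) -89.9 zax [-0.001  0.    -1.   ] F [ 0.3 -0.4  0.4] M [-0.    0.15  0.02] open 0.0932 q [-0.358  0.005  1.565 -0.     1.573  1.211]
```

Descend 76 mm to TCP 0.173, then close.

```bash
python3 -m handwheel '0 -.003 -.1 0 0 0;0 -.003 -.2 0 0 0;0 -.003 -.253 0 0 0;0 -.003 -.253 0 0 0'
python3 -m handwheel '0 0 0 0 0 0;0 0 0 0 0 0;0 0 0 0 0 0;0 0 0 0 0 0;0 0 0 0 0 0' 1 60
python3 - <<'E'
from h import *
st()
E
```

```text
t: 4.3
tool_pos: [0.5366, -0.1474, 0.1715]
orientation: [-3.141, -0.001, 0.005]
force: [-0.7, 0.6, -0.7]
opening: 0.0928
t: 4.8
tool_pos: [0.5382, -0.1476, 0.1733]
orientation: [3.141, 0.002, 0.001]
force: [-0.6, -0.0, -1.0]
opening: 0.0578
t 4.80 tcp [ 0.5382 -0.1476  0.1733] jawyaw(deg) -89.9 zax [ 0.001 -0.    -1.   ] F [-0.6 -0.  -1. ] M [-0.05  0.19  0.09] open 0.0578 q [-0.36   0.042  1.665  0.     1.434  1.21 ]
```

```bash
python3 -m handwheel '0 0 0 0 0 0;0 0 0 0 0 0;0 0 0 0 0 0'
python3 - <<'E'
from h import *
st()
E
```

```text
t: 5.1
tool_pos: [0.5381, -0.1488, 0.173]
orientation: [3.14, 0.0, 0.001]
force: [-0.1, -5.7, 0.9]
opening: 0.0492
t 5.10 tcp [ 0.5381 -0.1488  0.173 ] jawyaw(deg) -90.0 zax [ 0.001 -0.002 -1.   ] F [-0.1 -5.7  0.9] M [-0.74  0.12  0.07] open 0.0492 q [-0.361  0.042  1.665 -0.002  1.433  1.21 ]
```

```bash
python3 -m handwheel '0 -.007 0 0 0 .2;0 -.007 0 0 0 .4;0 -.007 0 0 0 .6;0 -.007 0 0 0 .6'
python3 - <<'E'
from h import *
st()
p,d=robot.read_camera("wrist"); cv2.imwrite("pics/w2.png",p[:,:,::-1])
E
```

```text
t: 5.5
tool_pos: [0.5379, -0.1479, 0.1727]
orientation: [-3.049, -0.744, -0.001]
force: [-0.3, 7.4, 2.4]
opening: 0.0494
t 5.50 tcp [ 0.5379 -0.1479  0.1727] jawyaw(deg) -62.6 zax [-0.     0.003 -1.   ] F [-0.3  7.4  2.4] M [ 0.91  0.12 -0.21] open 0.0494 q [-0.362  0.044  1.664  0.002  1.435  0.73 ]
```

View pics/w2.png

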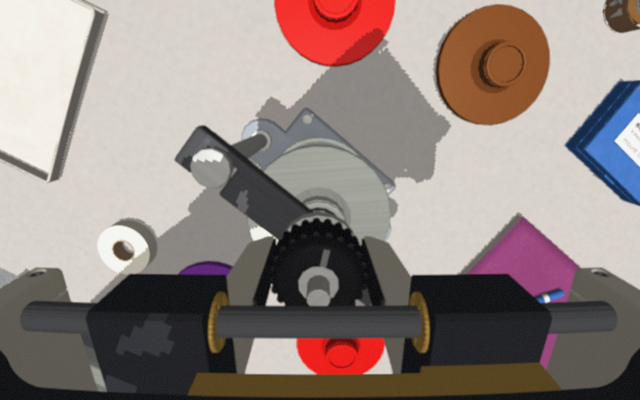

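```bash
python3 -m handwheel '0 -.0 0 0 0 .2;0 0 0 0 0 .4;0 0 0 0 0 .6;0 0 0 0 0 .6'
python3 - <<'E'
from h import *
st()
p,d=robot.read_camera("wrist"); cv2.imwrite("pics/w3.png",p[:,:,::-1])
E
```

```text
t: 5.95
tool_pos: [0.538, -0.1473, 0.1726]
orientation: [-2.791, -1.436, -0.002]
force: [-0.2, 10.3, 1.8]
opening: 0.0493
t 5.95 tcp [ 0.538  -0.1473  0.1726] jawyaw(deg) -35.6 zax [-0.     0.004 -1.   ] F [-0.2 10.3  1.8] M [ 1.3  -0.03 -0.08] open 0.0493 q [-0.361  0.044  1.664  0.003  1.435  0.259]
```

View pics/w3.png

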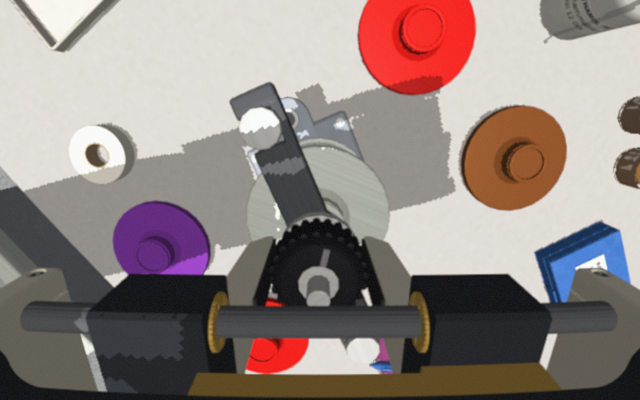

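```bash
python3 -m handwheel '0 .005 0 0 0 .19;0 .005 0 0 0 .38;0 .005 0 0 0 .57;0 .005 0 0 0 .76;0 .005 0 0 0 .95'
python3 -m handwheel '0 0 0 0 0 .19;0 0 0 0 0 .38;0 0 0 0 0 .57;0 0 0 0 0 .76;0 0 0 0 0 .95'
python3 - <<'E'
from h import *
st()
p,d=robot.read_camera("wrist"); cv2.imwrite("pics/w4.png",p[:,:,::-1])
E
```

```text
t: 6.5
tool_pos: [0.5376, -0.1471, 0.1726]
orientation: [-2.077, -2.355, -0.001]
force: [-2.3, 4.2, 0.6]
opening: 0.0495
t: 7.0
tool_pos: [0.5373, -0.148, 0.1726]
orientation: [-1.076, -2.95, 0.0]
force: [-2.6, -1.4, 1.0]
opening: 0.0491
t 7.00 tcp [ 0.5373 -0.148   0.1726] jawyaw(deg) 49.9 zax [-0.001  0.    -1.   ] F [-2.6 -1.4  1. ] M [-0.06  0.47 -0.04] open 0.0491 q [-0.361  0.043  1.665 -0.     1.435 -1.232]
```

View pics/w4.png

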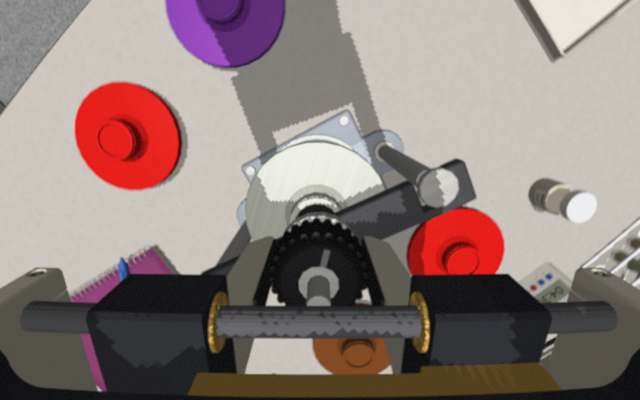

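```bash
python3 -m handwheel '0 0 0 0 0 .08;0 0 0 0 0 .16;0 0 0 0 0 .16'
python3 - <<'E'
from h import *
st()
p,d=robot.read_camera("wrist"); cv2.imwrite("pics/w5.png",p[120:360,200:440,::-1].repeat(2,0).repeat(2,1))
p,d=robot.read_camera("side"); cv2.imwrite("pics/s5.png",cv2.resize(p[100:260,220:420,::-1],None,fx=4,fy=4)[:600])
E
```

```text
t: 7.35
tool_pos: [0.5367, -0.1482, 0.1726]
orientation: [-0.901, -3.007, 0.001]
force: [-7.1, 0.8, 3.6]
opening: 0.0493
t 7.35 tcp [ 0.5367 -0.1482  0.1726] jawyaw(deg) 56.6 zax [-0.003  0.    -1.   ] F [-7.1  0.8  3.6] M [ 0.16  1.   -0.4 ] open 0.0493 q [-3.610e-01  4.300e-02  1.666e+00 -1.000e-03  1.436e+00 -1.349e+00]
```

View pics/s5.png

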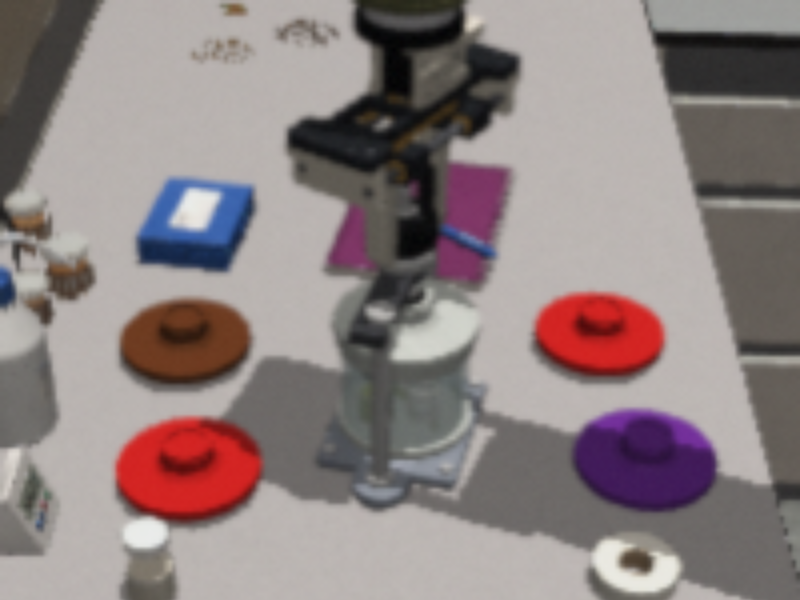

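View pics/w5.png

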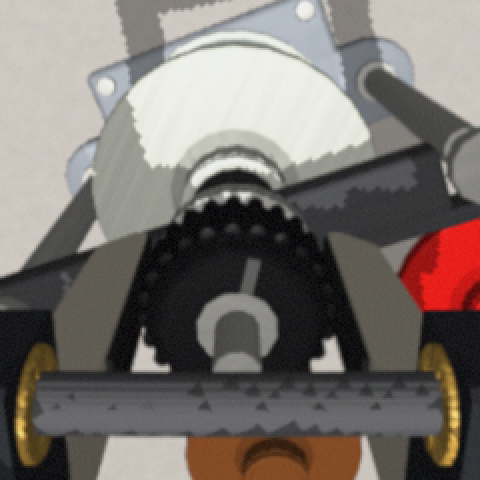

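```bash
python3 - <<'E'
import numpy as np
a0=np.radians(78.5);r=.078
f=lambda t:r*np.array([np.cos(a0-t),np.sin(a0-t)])
for k in range(4):
    b=np.radians(24*k)
    print([ (*((f(b+np.radians(6*i))-f(b))/.3).round(3), round(-6*i/45,3)) for i in range(1,5)])
E
```

```text
[(np.float64(0.026), np.float64(-0.007), -0.133), (np.float64(0.052), np.float64(-0.016), -0.267), (np.float64(0.076), np.float64(-0.028), -0.4), (np.float64(0.099), np.float64(-0.043), -0.533)]
[(np.float64(0.021), np.float64(-0.017), -0.133), (np.float64(0.041), np.float64(-0.036), -0.267), (np.float64(0.058), np.float64(-0.057), -0.4), (np.float64(0.073), np.float64(-0.08), -0.533)]
[(np.float64(0.013), np.float64(-0.024), -0.133), (np.float64(0.023), np.float64(-0.049), -0.267), (np.float64(0.03), np.float64(-0.076), -0.4), (np.float64(0.034), np.float64(-0.103), -0.533)]
[(np.float64(0.002), np.float64(-0.027), -0.133), (np.float64(0.0), np.float64(-0.054), -0.267), (np.float64(-0.004), np.float64(-0.081), -0.4), (np.float64(-0.01), np.float64(-0.108), -0.533)]
```

```bash
python3 -m handwheel '.026 -.007 0 0 0 -.15;.052 -.016 0 0 0 -.28;.076 -.028 0 0 0 -.42;.099 -.043 0 0 0 -.55;.099 -.043 0 0 0 -.55'
python3 - <<'E'
from h import *
st()
E
```

```text
t: 7.95
tool_pos: [0.5674, -0.1628, 0.1726]
orientation: [1.534, 2.741, -0.004]
force: [-3.8, -6.1, 1.0]
opening: 0.0491
t 7.95 tcp [ 0.5674 -0.1628  0.1726] jawyaw(deg) 31.5 zax [-0.001 -0.002 -1.   ] F [-3.8 -6.1  1. ] M [-0.8  0.5 -0.2] open 0.0491 q [-0.365  0.13   1.573 -0.002  1.439 -0.915]
```

```bash
python3 -m handwheel '.019 -.02 0 0 0 -.133;.039 -.039 0 0 0 -.267;.056 -.06 0 0 0 -.4;.071 -.083 0 0 0 -.533;.071 -.083 0 0 0 -.533'
python3 - <<'E'
from h import *
st()
E
```

```text
t: 8.45
tool_pos: [0.5883, -0.1877, 0.1726]
orientation: [-2.07, -2.362, 0.004]
force: [-5.8, -5.0, 1.4]
opening: 0.0492
t 8.45 tcp [ 0.5883 -0.1877  0.1726] jawyaw(deg) 7.5 zax [-0.002 -0.001 -1.   ] F [-5.8 -5.   1.4] M [-0.83  0.58 -0.06] open 0.0492 q [-0.391  0.203  1.492 -0.002  1.448 -0.522]
```

```bash
python3 -m handwheel '.010 -.026 0 0 0 -.133;.020 -.051 0 0 0 -.267;.027 -.078 0 0 0 -.4;.031 -.105 0 0 0 -.533;.031 -.105 0 0 0 -.533'
python3 -m handwheel '.0 -.027 0 0 0 -.133;-.002 -.054 0 0 0 -.267;-.006 -.081 0 0 0 -.4;-.012 -.108 0 0 0 -.533;-.012 -.108 0 0 0 -.533'
python3 - <<'E'
from h import *
st()
p,d=robot.read_camera("wrist"); cv2.imwrite("pics/w6.png",p[:,:,::-1])
E
```

```text
t: 8.95
tool_pos: [0.5974, -0.2186, 0.1726]
orientation: [-2.516, -1.881, 0.003]
force: [-5.8, -1.8, 2.2]
opening: 0.0491
t: 9.45
tool_pos: [0.5934, -0.2505, 0.1726]
orientation: [-2.851, -1.317, 0.003]
force: [-8.2, 0.3, 3.5]
opening: 0.0493
t 9.45 tcp [ 0.5934 -0.2505  0.1726] jawyaw(deg) -40.4 zax [-0.002  0.    -1.   ] F [-8.2  0.3  3.5] M [-0.23  1.01 -0.  ] open 0.0493 q [-4.790e-01  2.740e-01  1.409e+00 -1.000e-03  1.461e+00  2.270e-01]
```

View pics/w6.png

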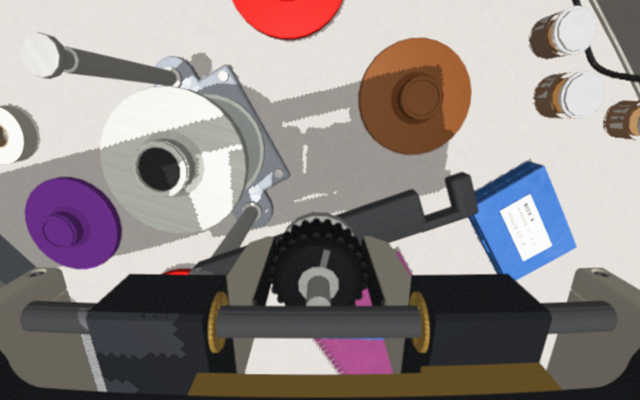

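```bash
python3 -m handwheel '-.004 0 0 0 0 0;-.004 0 0 0 0 0;-.004 0 0 0 0 0;-.004 0 0 0 0 0' -1
python3 -m handwheel '0 0 .1 0 0 0;0 0 .25 0 0 0;0 0 .4 0 0 0;0 0 .4 0 0 0'
python3 -m handwheel '-.3 .3 .1 0 0 -.8;-.3 .3 .1 0 0 -.8;-.3 .3 .1 0 0 -.8;-.3 .3 .1 0 0 -.8;-.3 .3 .1 0 0 -.8'
python3 - <<'E'
from h import *
st()
p,d=robot.read_camera("wrist"); cv2.imwrite("pics/w7.png",p[:,:,::-1])
for k,z in {"knob_grip":.19,"bridge_pivot":.157,"bridge_end":.157,"lid_boss":.122}.items():
    for r in robot.tip_of("wrist",k)[:3]:
        print(k,"%.2f"%r["conf"],np.round(r["at"]),atz("wrist",r["at"][1],r["at"][0],z).round(4))
E
```

```text
t: 9.9
tool_pos: [0.5936, -0.2498, 0.1727]
orientation: [2.847, 1.328, 0.0]
force: [0.4, -0.7, 0.2]
opening: 0.0767
t: 10.3
tool_pos: [0.5963, -0.2511, 0.302]
orientation: [2.837, 1.324, 0.013]
force: [-0.0, 1.2, 0.8]
opening: 0.0927
t: 10.8
tool_pos: [0.5034, -0.1593, 0.3233]
orientation: [3.118, 0.38, 0.002]
force: [0.6, -0.4, -0.7]
opening: 0.0932
t 10.80 tcp [ 0.5034 -0.1593  0.3233] jawyaw(deg) -76.1 zax [ 0.002 -0.001 -1.   ] F [ 0.6 -0.4 -0.7] M [-0.05  0.15 -0.03] open 0.0932 q [-0.404 -0.086  1.519  0.     1.707  0.925]
knob_grip 0.66 [128. 435.] [ 0.592  -0.2497  0.19  ]
bridge_pivot 0.60 [186. 377.] [ 0.5183 -0.2221  0.157 ]
bridge_end 0.67 [ 48. 480.] [ 0.6776 -0.2801  0.157 ]
bridge_end 0.31 [147. 313.] [ 0.5415 -0.1437  0.157 ]
lid_boss 0.96 [149. 316.] [ 0.536  -0.1476  0.122 ]
lid_boss 0.89 [249. 259.] [ 0.3936 -0.1086  0.122 ]
lid_boss 0.78 [  4. 298.] [ 0.6791 -0.0931  0.122 ]
```

View pics/w7.png

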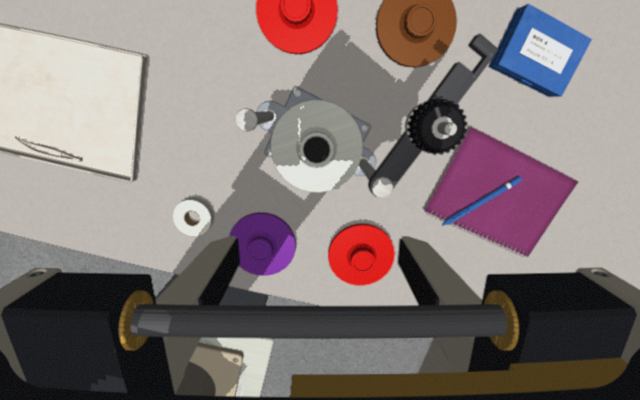

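```bash
python3 -m handwheel '.112 .038 -.1 0 0 .78;.112 .038 -.1 0 0 .78;.112 .038 -.1 0 0 .78;.112 .038 -.1 0 0 .78;.112 .038 -.1 0 0 .78'
python3 -m handwheel '0 0 0 0 0 .78;0 0 0 0 0 .78;0 0 0 0 0 .78;0 0 0 0 0 .78;0 0 0 0 0 .78'
python3 -m handwheel '0 0 0 0 0 .77;0 0 0 0 0 .77;0 0 0 0 0 .77;0 0 0 0 0 .77;0 0 0 0 0 .77'
python3 - <<'E'
from h import *
st()
p,d=robot.read_camera("wrist"); cv2.imwrite("pics/w8.png",p[:,:,::-1])
m=robot.camera_model("wrist"); s=robot.read_state()
T=np.eye(4); T[:3,:3]=R.from_rotvec(s["orientation"]).as_matrix(); T[:3,3]=s["tool_pos"]
P=T@m["tool_from_camera"]
v,u=np.mgrid[:400,:640]
xy=cv2.undistortPoints(np.stack([u,v],-1).reshape(-1,1,2).astype(float),m["camera_matrix"],m["dist"]).reshape(400,640,2)
W=np.concatenate([xy*d[...,None],d[...,None]],-1)@P[:3,:3].T+P[:3,3]
z=W[...,2]; near=(np.hypot(W[...,0]-.537,W[...,1]+.148)<.075)&(d>0)
for lo,hi in ((.126,.138),(.105,.117)):
    q=W[near&(z>lo)&(z<hi)]
    print(len(q),np.median(q[:,2]).round(4))
    c,rr=cv2.minEnclosingCircle((q[:,:2]*1000).astype(np.float32)); print(c,rr)
for r in robot.tip_of("wrist","lid_boss")[:3]: print("%.2f"%r["conf"],np.round(r["at"]),atz("wrist",r["at"][1],r["at"][0],.122).round(4))
E
```

```text
t: 11.55
tool_pos: [0.5371, -0.1487, 0.292]
orientation: [-2.853, -1.312, 0.001]
force: [0.6, 0.5, -0.4]
opening: 0.0931
t: 12.05
tool_pos: [0.5371, -0.1487, 0.2925]
orientation: [-2.33, -2.107, 0.0]
force: [-0.5, -0.6, 0.5]
opening: 0.093
t: 12.55
tool_pos: [0.5371, -0.1486, 0.2926]
orientation: [-1.601, -2.703, 0.0]
force: [-0.1, 0.2, -0.5]
opening: 0.0928
t 12.55 tcp [ 0.5371 -0.1486  0.2926] jawyaw(deg) 28.7 zax [-0.  0. -1.] F [-0.1  0.2 -0.5] M [-0.1   0.02  0.06] open 0.0928 q [-0.362 -0.004  1.495 -0.     1.651 -0.863]
1093 0.1296
(530.523193359375, -146.5301513671875) 74.3582763671875
6281 0.1109
(530.7566528320312, -146.9185791015625) 74.35565948486328
0.96 [276. 393.] [ 0.674  -0.2071  0.122 ]
0.92 [181. 314.] [ 0.5327 -0.1482  0.122 ]
0.87 [177. 444.] [ 0.6568 -0.0757  0.122 ]
```

View pics/w8.png

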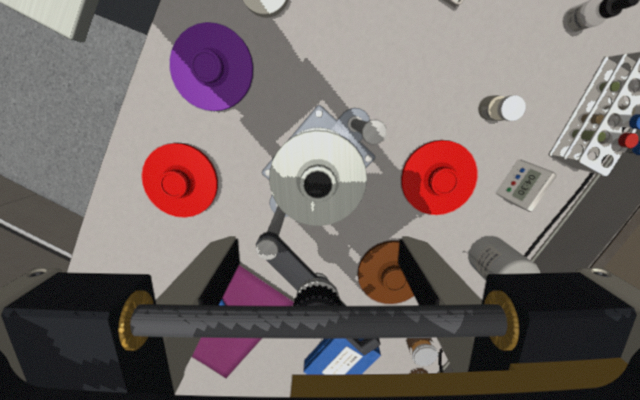

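```bash
python3 - <<'E'
from h import *
p,d=robot.read_camera("wrist")
print(atz("wrist",318,184,.129),atz("wrist",318,182,.132))
for dx,dy in ((0,0),(-.004,0)):
    c=np.array([.537+dx,-.148+dy])
    for r,z in ((.056,.111),(.020,.132),(.0155,.132)):
        pts=[proj("wrist",[c[0]+r*np.cos(a),c[1]+r*np.sin(a),z]) for a in np.linspace(0,6.283,60)]
        p2=cv2.polylines(p.copy() if r==.056 else p2,[np.array(pts).round().astype(int)],True,(255,0,0) if dx==0 else (0,255,0),1)
    cv2.imwrite(f"pics/o{int(dx*-1000)}.png",cv2.resize(p2[100:260,220:420,::-1],None,fx=3,fy=3))
a,b=(cv2.imread(f"pics/o{i}.png") for i in (0,4)); 
cv2.imwrite("pics/o.png",cv2.resize(np.hstack([a[:,:],b]),(800,320)))
E
```

```text
[ 0.53746059 -0.14751446  0.129     ] [ 0.53606694 -0.14494274  0.132     ]
```

View pics/o.png

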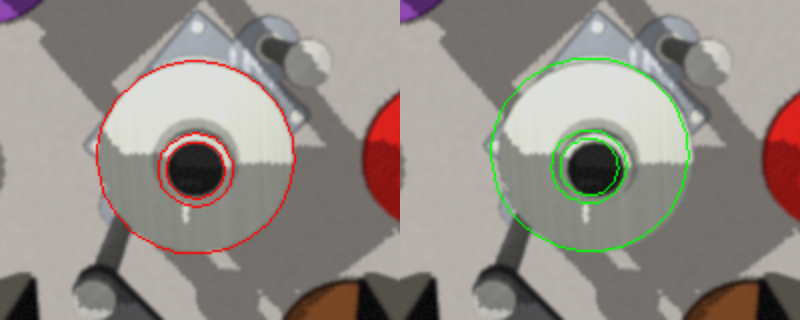

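```bash
python3 -m handwheel '0 .002 -.16 0 0 0;0 .002 -.32 0 0 0;0 .002 -.48 0 0 0;0 .002 -.56 0 0 0;0 .002 -.56 0 0 0'
python3 - <<'E'
from h import *
st()
E
```

```text
t: 13.2
tool_pos: [0.5337, -0.1466, 0.1197]
orientation: [-1.598, -2.695, 0.002]
force: [0.7, 0.2, 0.1]
opening: 0.0926
t 13.20 tcp [ 0.5337 -0.1466  0.1197] jawyaw(deg) 28.7 zax [-0.008  0.003 -1.   ] F [0.7 0.2 0.1] M [-0.09  0.07 -0.  ] open 0.0926 q [-0.361  0.083  1.723 -0.     1.344 -0.861]
```

```bash
python3 -m handwheel '0 0 -.01 0 0 0;0 0 -.01 0 0 0;0 0 -.01 0 0 0'
python3 - <<'E'
from h import *
st()
E
```

```text
t: 13.5
tool_pos: [0.5386, -0.1484, 0.1242]
orientation: [1.596, 2.702, 0.001]
force: [1.3, -0.7, -0.3]
opening: 0.0929
t 13.50 tcp [ 0.5386 -0.1484  0.1242] jawyaw(deg) 28.9 zax [ 0.004 -0.001 -1.   ] F [ 1.3 -0.7 -0.3] M [-0.09  0.08  0.  ] open 0.0929 q [-0.361  0.08   1.718  0.     1.34  -0.864]
```

```bash
python3 -m handwheel '0 0 -.008 0 0 0;0 0 -.016 0 0 0;0 0 -.022 0 0 0;0 0 -.022 0 0 0;0 0 -.022 0 0 0'
python3 - <<'E'
from h import *
st()
E
```

```text
t: 14.0
tool_pos: [0.5369, -0.1478, 0.115]
orientation: [-1.597, -2.705, 0.0]
force: [-0.5, -0.0, -0.6]
opening: 0.0929
t 14.00 tcp [ 0.5369 -0.1478  0.115 ] jawyaw(deg) 28.9 zax [-0.  0. -1.] F [-0.5 -0.  -0.6] M [-0.05  0.04  0.05] open 0.0929 q [-0.361  0.088  1.726  0.     1.327 -0.865]
```

```bash
python3 -m handwheel '0 0 0 0 0 0;0 0 0 0 0 0;0 0 0 0 0 0;0 0 0 0 0 0;0 0 0 0 0 0' 1 50
python3 -m handwheel '0 0 0 0 0 0;0 0 0 0 0 0;0 0 0 0 0 0;0 0 0 0 0 0;0 0 0 0 0 0'
python3 - <<'E'
from h import *
st()
E
python3 -m handwheel '0 0 .02 0 0 0;0 0 .05 0 0 0;0 0 .08 0 0 0;0 0 .1 0 0 0;0 0 .1 0 0 0'
python3 - <<'E'
from h import *
st()
p,d=robot.read_camera("wrist"); cv2.imwrite("pics/w9.png",p[:,:,::-1])
p,d=robot.read_camera("side"); cv2.imwrite("pics/s9.png",cv2.resize(p[100:250,220:420,::-1],None,fx=4,fy=4))
E
```

```text
t: 14.5
tool_pos: [0.537, -0.1479, 0.1152]
orientation: [1.597, 2.705, -0.0]
force: [-0.4, 0.2, -0.1]
opening: 0.0575
t: 15.0
tool_pos: [0.5369, -0.1479, 0.1151]
orientation: [-1.597, -2.705, 0.0]
force: [-1.1, -0.7, 0.4]
opening: 0.0389
t 15.00 tcp [ 0.5369 -0.1479  0.1151] jawyaw(deg) 28.9 zax [-0. -0. -1.] F [-1.1 -0.7  0.4] M [-0.23  0.4   0.04] open 0.0389 q [-0.361  0.088  1.726 -0.     1.328 -0.865]
t: 15.5
tool_pos: [0.538, -0.1482, 0.147]
orientation: [1.595, 2.703, 0.001]
force: [-0.0, 1.4, -2.9]
opening: 0.039
t 15.50 tcp [ 0.538  -0.1482  0.147 ] jawyaw(deg) 28.9 zax [ 0.003 -0.001 -1.   ] F [-0.   1.4 -2.9] M [-0.05  0.02  0.03] open 0.0390 q [-0.361  0.06   1.696  0.     1.383 -0.865]
```

View pics/w9.png

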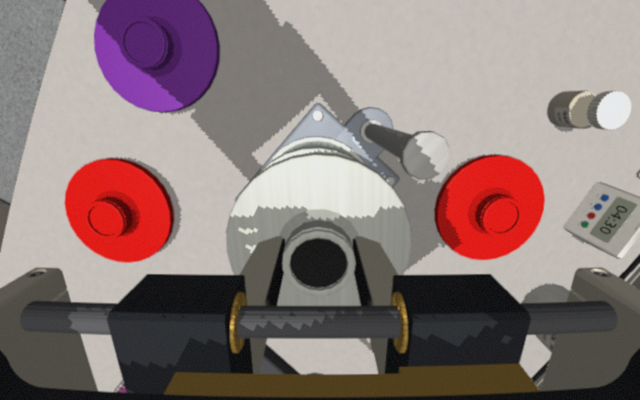

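View pics/s9.png

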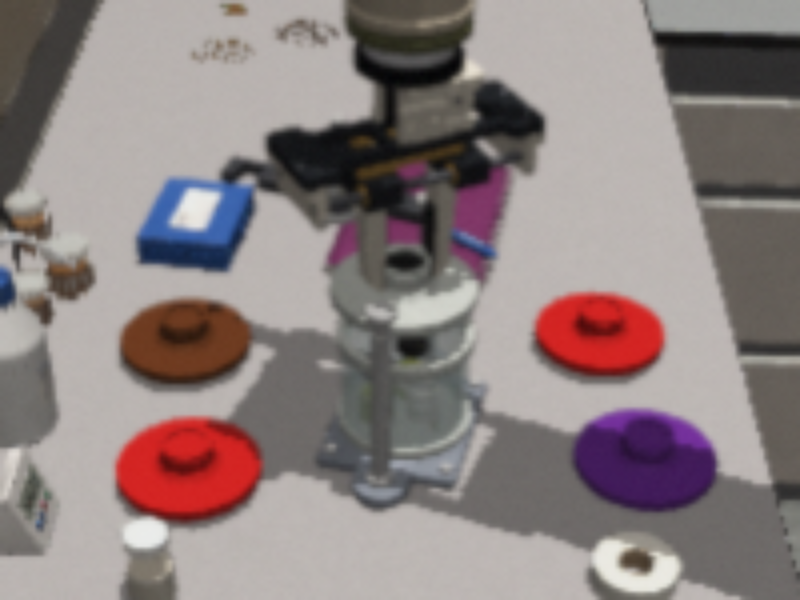

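```bash
python3 -m handwheel '0 0 .08 0 0 0;0 0 .18 0 0 0;0 0 .3 0 0 0;0 0 .36 0 0 0;0 0 .36 0 0 0'
python3 -m handwheel '-.02 .08 0 0 0 0;-.04 .2 0 0 0 0;-.06 .35 0 0 0 0;-.06 .5 0 0 0 0;-.06 .65 0 0 0 0'
python3 -m handwheel '0 .1 0 0 0 0;0 .15 0 0 0 0;0 .18 0 0 0 0;0 .18 0 0 0 0;0 .18 0 0 0 0'
python3 - <<'E'
from h import *
st()
p,d=robot.read_camera("wrist"); cv2.imwrite("pics/w10.png",p[:,:,::-1])
for k,z in {"tray_floor":.003,"forceps":.002}.items():
    for r in robot.tip_of("wrist",k)[:3]:
        print(k,"%.2f"%r["conf"],np.round(r["at"]),atz("wrist",r["at"][1],r["at"][0],z).round(4))
E
```

```text
t: 16.1
tool_pos: [0.5386, -0.1484, 0.2565]
orientation: [1.594, 2.701, 0.001]
force: [0.8, -0.0, -2.0]
opening: 0.0389
t: 16.6
tool_pos: [0.5178, 0.0486, 0.2508]
orientation: [-1.597, -2.703, 0.002]
force: [0.8, -0.5, -2.9]
opening: 0.0387
t: 17.1
tool_pos: [0.519, 0.1001, 0.2526]
orientation: [-1.598, -2.705, 0.001]
force: [-0.5, -0.3, -2.2]
opening: 0.0387
t 17.10 tcp [0.519  0.1001 0.2526] jawyaw(deg) 28.9 zax [-0.001 -0.001 -1.   ] F [-0.5 -0.3 -2.2] M [-0.1   0.01  0.01] open 0.0387 q [ 9.400e-02 -7.500e-02  1.636e+00 -1.000e-03  1.581e+00 -4.100e-01]
tray_floor 0.97 [ 58. 362.] [0.5007 0.2487 0.003 ]
forceps 0.63 [  9. 310.] [0.4176 0.2667 0.002 ]
```

View pics/w10.png

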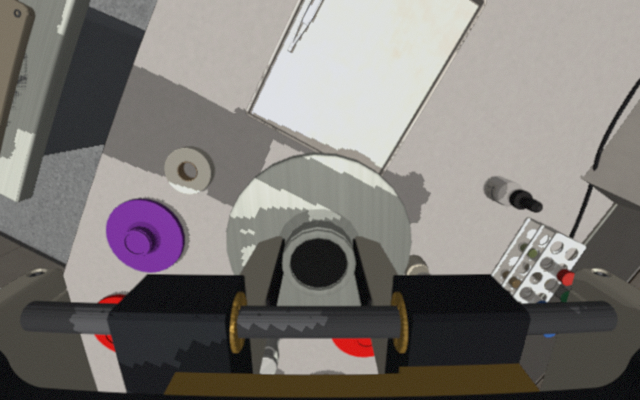

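```bash
python3 -m handwheel '0 .1 0 0 0 0;0 .2 0 0 0 0;0 .35 0 0 0 0;0 .45 0 0 0 0;0 .487 0 0 0 0'
python3 -m handwheel '0 0 -.05 0 0 0;0 0 -.15 0 0 0;0 0 -.25 0 0 0;0 0 -.3 0 0 0;0 0 -.3 0 0 0'
python3 - <<'E'
from h import *
st()
p,d=robot.read_camera("side"); cv2.imwrite("pics/s11.png",cv2.resize(p[200:400,200:440,::-1],None,fx=3,fy=3))
p,d=robot.read_camera("top"); 
cv2.imwrite("pics/t11.png",cv2.resize(p[140:280,160:400,::-1],None,fx=3,fy=3))
for k,z in {"tray_floor":.003,"forceps":.002}.items():
    for r in robot.tip_of("top",k)[:3]:
        print(k,"%.2f"%r["conf"],np.round(r["at"]),atz("top",r["at"][1],r["at"][0],z).round(4))
E
```

```text
t: 17.75
tool_pos: [0.5189, 0.2491, 0.2531]
orientation: [-1.595, -2.706, -0.001]
force: [0.5, 0.1, -2.3]
opening: 0.0389
t: 18.25
tool_pos: [0.5172, 0.245, 0.1595]
orientation: [-1.597, -2.701, 0.008]
force: [-0.3, -0.6, -2.3]
opening: 0.0388
t 18.25 tcp [0.5172 0.245  0.1595] jawyaw(deg) 28.8 zax [-0.006 -0.003 -1.   ] F [-0.3 -0.6 -2.3] M [-0.01  0.07  0.01] open 0.0388 q [ 0.353  0.097  1.633 -0.     1.418 -0.15 ]
tray_floor 0.78 [221. 256.] [0.4926 0.2398 0.003 ]
```

View pics/s11.png

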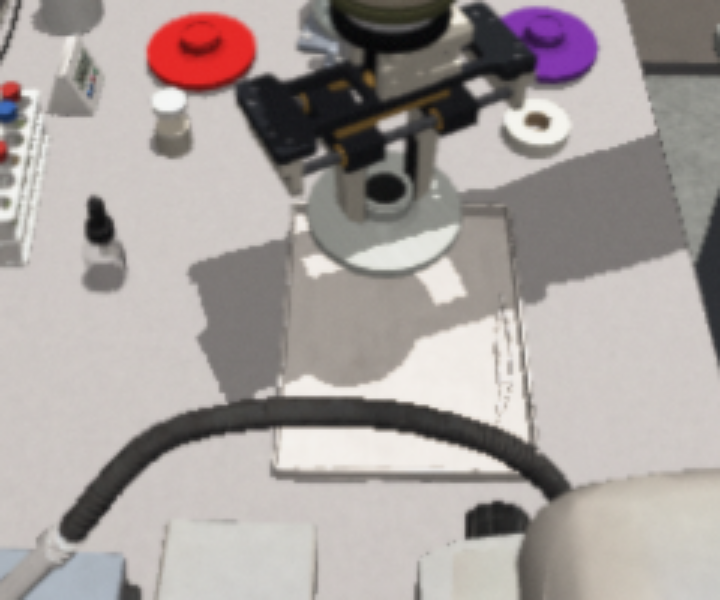

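View pics/t11.png

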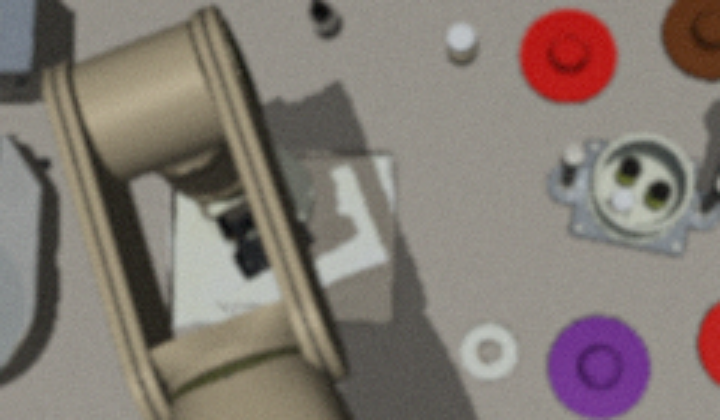

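```bash
python3 -m handwheel '0 0 -.08 0 0 0;0 0 -.18 0 0 0;0 0 -.28 0 0 0;0 0 -.36 0 0 0;0 0 -.4 0 0 0'
python3 -m handwheel '0 0 0 0 0 0;0 0 0 0 0 0;0 0 0 0 0 0'
python3 - <<'E'
from h import *
st()
E
```

```text
t: 18.95
tool_pos: [0.5188, 0.2471, 0.0422]
orientation: [-1.596, -2.705, 0.001]
force: [0.1, -0.0, -2.4]
opening: 0.0389
t: 19.25
tool_pos: [0.5207, 0.2479, 0.0454]
orientation: [1.596, 2.704, 0.004]
force: [0.2, -0.1, -2.2]
opening: 0.039
t 19.25 tcp [0.5207 0.2479 0.0454] jawyaw(deg) 28.9 zax [ 0.003  0.001 -1.   ] F [ 0.2 -0.1 -2.2] M [-0.07  0.06 -0.02] open 0.0390 q [ 0.355  0.214  1.723 -0.     1.201 -0.149]
```

```bash
python3 -m handwheel '0 0 -.012 0 0 0;0 0 -.024 0 0 0;0 0 -.036 0 0 0;0 0 -.046 0 0 0;0 0 -.05 0 0 0'
python3 -m handwheel '0 0 0 0 0 0;0 0 0 0 0 0;0 0 0 0 0 0'
python3 - <<'E'
from h import *
st()
E
```

```text
t: 19.75
tool_pos: [0.5186, 0.2471, 0.0274]
orientation: [-1.597, -2.705, 0.001]
force: [0.5, 0.1, -2.8]
opening: 0.0388
t: 20.05
tool_pos: [0.5191, 0.2473, 0.0283]
orientation: [1.597, 2.705, 0.0]
force: [0.2, 0.2, -1.8]
opening: 0.0391
t 20.05 tcp [0.5191 0.2473 0.0283] jawyaw(deg) 28.9 zax [ 0.  0. -1.] F [ 0.2  0.2 -1.8] M [-0.09  0.01  0.07] open 0.0391 q [ 0.355  0.236  1.732 -0.     1.173 -0.149]
```

```bash
python3 -m handwheel '0 0 -.003 0 0 0;0 0 -.006 0 0 0;0 0 -.009 0 0 0;0 0 -.009 0 0 0'
python3 -m handwheel '0 0 -.002 0 0 0;0 0 -.004 0 0 0;0 0 -.004 0 0 0;0 0 -.004 0 0 0'
python3 - <<'E'
from h import *
st()
E
```

```text
t: 20.45
tool_pos: [0.5189, 0.2472, 0.0252]
orientation: [-1.597, -2.705, 0.0]
force: [0.2, 0.1, -2.5]
opening: 0.0386
t: 20.85
tool_pos: [0.519, 0.2472, 0.0248]
orientation: [1.597, 2.706, -0.0]
force: [-4.0, -1.9, 5.5]
opening: 0.0391
t 20.85 tcp [0.519  0.2472 0.0248] jawyaw(deg) 28.9 zax [-0. -0. -1.] F [-4.  -1.9  5.5] M [-0.39  0.81  0.03] open 0.0391 q [ 0.355  0.241  1.734 -0.     1.167 -0.149]
```

Touched down (Fz went from −2.4 to +5.5 N). Release slowly and rise.

```bash
python3 -m handwheel '0 0 0 0 0 0;0 0 0 0 0 0;0 0 0 0 0 0;0 0 0 0 0 0;0 0 0 0 0 0' -1 20
python3 -m handwheel '0 0 0 0 0 0;0 0 0 0 0 0;0 0 .02 0 0 0;0 0 .06 0 0 0;0 0 .12 0 0 0'
python3 -m handwheel '0 0 .1 0 0 0;0 0 .25 0 0 0;0 0 .4 0 0 0;0 0 .55 0 0 0;0 0 .7 0 0 0'
python3 -m handwheel '-.2 -.5 0 0 0 0;-.2 -.5 0 0 0 0;-.2 -.5 0 0 0 0;-.2 -.5 0 0 0 0;-.2 -.5 0 0 0 0'
python3 - <<'E'
from h import *
st()
for c in ("top","side","wrist"):
    p,d=robot.read_camera(c); cv2.imwrite(f"pics/{c}12.png",p[:,:,::-1])
    for k,z in {"lid_boss":.032,"knob_grip":.19,"tray_floor":.003,"forceps":.002,"bridge_end":.157,"vial":0,"dropper":0}.items():
        for r in robot.tip_of(c,k)[:5]:
            if r["conf"]>.4: print(c,k,"%.2f"%r["conf"],np.round(r["at"]),atz(c,r["at"][1],r["at"][0],z).round(4))
E
```

```text
t: 21.35
tool_pos: [0.519, 0.2473, 0.0242]
orientation: [-1.597, -2.706, 0.0]
force: [-0.2, 0.2, -0.8]
opening: 0.0744
t: 21.85
tool_pos: [0.5184, 0.247, 0.0605]
orientation: [-1.596, -2.705, 0.002]
force: [0.2, 0.4, 0.2]
opening: 0.0932
t: 22.35
tool_pos: [0.5188, 0.2472, 0.2736]
orientation: [1.596, 2.705, 0.002]
force: [0.5, 0.3, 0.9]
opening: 0.0932
t: 22.85
tool_pos: [0.459, 0.096, 0.2717]
orientation: [1.6, 2.702, 0.002]
force: [-1.0, 0.8, -0.1]
opening: 0.0929
t 22.85 tcp [0.459  0.096  0.2717] jawyaw(deg) 28.7 zax [ 0.002  0.    -1.   ] F [-1.   0.8 -0.1] M [-0.    0.01 -0.01] open 0.0929 q [ 0.097 -0.249  1.757  0.     1.631 -0.405]
top lid_boss 0.89 [157. 349.] [ 0.6977 -0.0775  0.032 ]
top lid_boss 0.71 [258. 410.] [ 0.3543 -0.2639  0.032 ]
top lid_boss 0.70 [213. 254.] [0.5128 0.2408 0.032 ]
top lid_boss 0.64 [262. 358.] [ 0.347  -0.0978  0.032 ]
top lid_boss 0.58 [151. 397.] [ 0.7166 -0.2436  0.032 ]
top knob_grip 0.66 [175. 411.] [ 0.5915 -0.2527  0.19  ]
top tray_floor 0.83 [219. 252.] [0.5    0.2534 0.003 ]
top bridge_end 0.59 [149. 420.] [ 0.6833 -0.2914  0.157 ]
top
[... 508 characters left out ...]
.73 [183. 320.] [ 0.538  -0.2752  0.002 ]
side forceps 0.41 [321. 366.] [0.423  0.2744 0.002 ]
side bridge_end 0.63 [141. 276.] [ 0.6867 -0.2908  0.157 ]
side vial 0.56 [249. 256.] [0.7165 0.0475 0.    ]
side dropper 0.55 [291. 231.] [0.7583 0.1939 0.    ]
wrist lid_boss 0.88 [ 85. 417.] [0.5138 0.251  0.032 ]
wrist lid_boss 0.76 [254. 181.] [ 0.3457 -0.1034  0.032 ]
wrist lid_boss 0.63 [334. 397.] [ 0.6946 -0.0696  0.032 ]
wrist tray_floor 0.75 [204. 522.] [0.7504 0.1966 0.003 ]
wrist forceps 0.73 [ 35. 352.] [0.4159 0.2672 0.002 ]
wrist forceps 0.43 [ 90. 419.] [0.527  0.2529 0.002 ]
wrist vial 0.46 [362. 281.] [ 0.5709 -0.2366  0.    ]
wrist dropper 0.88 [202. 520.] [0.7499 0.1977 0.    ]
```

View pics/top12.png

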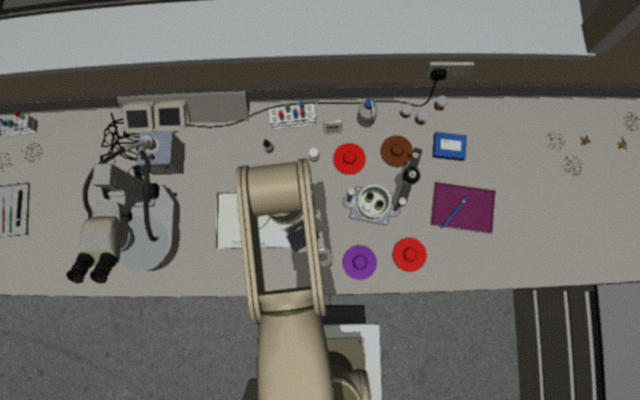

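View pics/side12.png

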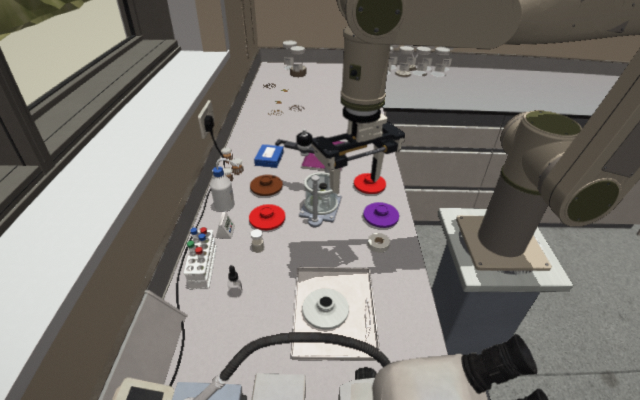

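View pics/wrist12.png

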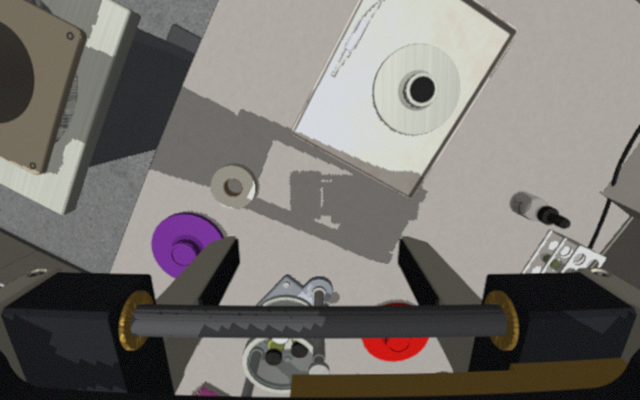

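```bash
python3 -m handwheel '0 0 0 0 0 0;0 0 0 0 0 0;0 0 0 0 0 0'
python3 - <<'E'
from h import *
st(); print(robot.close_job())
E
```

```text
t: 24.35
tool_pos: [0.459, 0.0972, 0.2702]
orientation: [-1.597, -2.705, 0.0]
force: [-0.1, -0.9, -0.4]
opening: 0.093
t 24.35 tcp [0.459  0.0972 0.2702] jawyaw(deg) 28.9 zax [-0. -0. -1.] F [-0.1 -0.9 -0.4] M [-0.07 -0.02 -0.  ] open 0.0930 q [ 0.099 -0.245  1.756 -0.     1.631 -0.405]
the job is handed in; nothing more can be done
None
```

The jar is open, and the job was handed in at t = 24.35 s of the 64 s allowed.

**What I did:**
- **Knob:** I broke it loose and backed it off about 2.3–2.6 rad. A rising torque at the end suggested it had reached its stop.
- **Bridge:** I swung it about 1.7 rad aside by the gripped knob, turning the hand with it so the knob was not turned.
- **Lid:** I lifted it by its boss and lowered it into the tray until light contact, with the vertical force going from -2.4 to +5.5 N. I then released it and moved clear.

**What the last checks showed:**
- **Lid:** the final side and wrist pictures show it flat and right way up in the tray. It sits near (0.515, 0.25), clear of the forceps and the walls.
- **Bridge and jar:** the bridge is still swung aside and the jar is open.
- **Vial and dropper:** the networks put them within about 1–2 cm of the first readings, and in the pictures they look unmoved.

**What was uncertain:**
- **Knob angle:** it was never measured directly. The hand may have slipped up to about 15° in the first twist, so the total comes from the hand's turn and a mark on the knob.
- **Detections:** the forceps and the vial each drew a stray detection near the jar in the last look, and the tray drew one at the dropper. The pictures show nothing there, so I ignored these.

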